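# Tare the sample tub on the bench scale

## Robot

A 6-joint arm with a two-finger parallel gripper is mounted at the origin on the work surface. World frame = base frame: x ahead of the robot, y to its left, z up, the work surface at z = 0. Lengths are in m, angles in rad, forces in N, time in s.
With the tool pointing down it reaches from about 0.375 to 0.825 m from the base axis. Payload 5.5 kg.
Tool frame: the origin (TCP) lies midway between the tips of the shut fingers; the grasp point (between the pads) lies 19 mm behind it (pinch_z is the distance from the TCP to the grasp point, in m); y points along the fingers, z is the direction in which the jaws open and shut, and the axes are right-handed (so a half turn about y gives the same grasp; the last joint's range is limited). The gripper opens to 85 mm and grips with 20 to 120 N. Pads are 22 mm wide; open, the fingers measure 114 mm over their backs; the gripper's body (76 mm by 85 mm) begins 54 mm behind the grasp point. The pads swing forward as they close: fully open they stand 13 mm farther back than shut.
Start: joints at [-1.268, 0.314, -0.047, 1.21, 0, 1.571], TCP at [0.179, -0.573, 0.231] pointing down, gripper open.
Joint ranges: [-2.67, 2.67], [-0.69, 1.73], [-1.03, 1.25], [-2.08, 2.16], [-1.42, 1.45], [-3.14, 3.14]. Speed limits (rad/s): [2.39, 2.39, 3.01, 3.14, 3.14, 3.14].

## Interface

Orientations are given as a unit quaternion [x, y, z, w].
In Python, from rig import move_ptp, move_l, set_joints, set_gripper, sleep, solve_ik, state, camera, IKError, finish_job, pinch_z gives the robot as it stands. The module is installed in compiled form; this text tells all that it offers. Calls block until the motion is done:
- move_ptp(position, orientation): joint-space move of the TCP to a pose.
- move_l(position, rot=None, v=0.15, max_force=None): straight line of the TCP; rot=None keeps the orientation; v is the mean speed in m/s. With max_force (N) it stops when the force on the tool has changed by that much, and returns True; else False.
- set_joints(angles): joint-space move.
- set_gripper(opening, grip_force=None): finger opening in m; grip_force is the grip in N (None keeps the last); returns when the fingers have stopped.
- sleep(seconds).
- solve_ik(position, orientation): joint angles nearest the present ones, or None.
- state(): the state.
- camera(name): name is "side" or "top"; returns a dict with "image" (384x512x3 uint8, blue, green, red), "mtx" (3x3 intrinsics, pixels), "origin" and "orientation" of the camera in the world. Camera axes: x right, y up, looking along -z (the intrinsics and any distortion apply to the point x, -y, -z); pixel columns grow to the right and rows downward; lengths in m; the calibration is good to about 2 mm. A picture is of the moment at which its call begins. There is no depth.
A pose or a line that the arm cannot do raises IKError and nothing moves.
- finish_job(): hands the job in, once; it reports no verdict.
The state is a dict: "time": time; "joint_pos": joint angles; "joint_velocities": joint speeds; "joint_efforts": joint torques, N m; "tcp_pos": TCP position; "ee_rot": TCP orientation; "contact_force": force on the tool from outside, world axes, zero at the start; "wrist_torque": the same for the moment, N m; "width": finger opening in m.
Only numpy, scipy, OpenCV 4.12 (cv2) and the standard library are available. Lean on these libraries where they do the work, as an engineer would, in place of code of your own. Each camera call takes 0.05 s, during which the arm holds its last target. There are 200 camera calls.

## Task

Set the long white lidded sample tub upright on the middle of the scale's steel pan and let go of it; its weight swings the black pointer round the dial. Then turn the grey knob, letting go and taking it again as often as needed, until the dial's bold zero mark lines up with the pointer. Leave the tub on the pan, and leave the other things on the bench where they stand.

Things in the scene. Friction and masses are not known exactly. Their poses are not given: they have to be found in the camera images.
- tub: closed white plastic box with a lid, 120 (x) x 50 (y) x 55 mm tall, 0.3 to 0.55 kg, flat underside; the lid (top 15 mm) overhangs the walls below, which are 116 x 47 mm, by 2 mm. Origin at the centre of the underside, x along its length, z up. Stands upright on the bench left of the scale
- scale: the fixed bench scale: blue and white body 200 (x) x 380 (y) x 50 mm tall, standing at any of various places and yaws. Origin under its centre, z up; the pan's centre lies at y = +100 mm, the dial's axis at y = -90 mm. The robot's side is -x
- pan_top (a point): centre of the top of the steel pan, a flat plate 130 (x) x 150 (y) x 6 mm, 80 mm above the bench when empty, axes as the scale's. The pan is on a spring: it sinks about 25 mm per kg (400 N/m, stop at 22 mm), so 8 to 13 mm under the tub, without tilting
- knob_grip (a point): point on the vertical axis of the knob, 83 mm above the bench. The knob is an upright grey round cylinder, 46 mm diameter, from 59 to 95 mm above the bench, fixed on the white dial disc (130 mm diameter, top at 59 mm). It can be gripped across its diameter at any yaw from above; the finger tips must stay above the disc
- zero_mark (a point): the zero position of the dial, which turns with the knob: 70 mm from the axis, 5 mm beyond the disc's rim, in line with the bold black radial bar (36 x 9 mm). The other marks on the disc are thin and short
- pointer_tip (a point): point on the black pointer's centre line, 70 mm from the same axis and at the same height as zero_mark. The pointer comes out from under the disc, is seen between 65 and 92 mm from the axis and has a diamond head
- dial (a joint): angle of knob, disc and zero mark, rad, growing CLOCKWISE seen from above; at 0 the zero mark points along the scale's -x. Range -1.5 to 4.5, starts at -0.9 to -0.4, stays where it is left (friction 0.05 N m)
- pointer (a joint): angle of the pointer, rad, also clockwise from above from the scale's -x; 0 with an empty pan, about 4 rad per kg on the pan (1.2 to 2.2 under the tub). Not moved by the knob. The dial reads zero when joint dial equals joint pointer, so the dial has to go 1.6 to 3.1 rad clockwise
- jar: round jar with a white cap and a pale label, 68 mm diameter, 85 mm tall, standing; origin at the centre of its underside. Bystander; it and the tub swap places between runs
- bottle: amber bottle, 70 mm diameter, 180 mm tall, behind the scale. Bystander; origin under its centre
- carton: cardboard box 100 x 140 x 100 mm tall, behind. Bystander; origin under its centre
- beaker: clear open cup, 76 mm across the rim, 95 mm tall, right of the scale. Bystander; origin under its centre
- dishes: stack of three white sample dishes, 80 mm diameter, 45 mm tall, right of and behind the scale. Bystander; origin under its centre
- spatula: spatula 200 mm long lying right of the scale. Bystander
Not all that is in view belongs to the job. What is shaped like the tub but green or yellow is not meant.

How it is judged:
By the outcome, as a careful person would: the job done as asked, in the order asked, and still so for the second after the job is handed in, with the robot touching nothing.
It also fails if it takes over 61 s, if anything falls off the work surface, if the arm or the gripper's body presses on something with over 40 N, if the wrist force passes 120 N, or if a joint passes its speed limit or range.

## Working session

There is one attempt and no reset: what is moved stays moved. The work goes in short steps, each a Python script; the robot and the scene stay as the last script left them, time stands still between calls to the robot, and variables do not carry over. Pictures are saved under pics/ and viewed, about 8 in all and at most 12, crops included, and the job is handed in when it is done.

```bash
mkdir -p pics; python3 - <<'E'
from rig import *
import cv2,numpy as np
for n in("top","side"):
    c=camera(n);cv2.imwrite(f"pics/{n}0.png",c["image"]);np.savez(f"pics/{n}0.npz",**{k:np.array(v) for k,v in c.items()})
    print(n,[ (k,np.round(np.array(v),4).tolist()) for k,v in c.items() if k!="image"])
s=state();print(s);print(pinch_z if not callable(pinch_z) else pinch_z())
E
```

```text
top [('mtx', [[394.4731, 0.0, 256.994], [0.0, 394.4731, 193.6785], [0.0, 0.0, 1.0]]), ('origin', [0.3891, 0.0949, 1.3618]), ('orientation', [-0.0381, 0.0532, 0.7138, -0.6972])]
side [('mtx', [[370.7612, 0.0, 253.7776], [0.0, 370.7612, 192.5364], [0.0, 0.0, 1.0]]), ('origin', [0.3441, 1.1138, 0.808]), ('orientation', [-0.0442, 0.4604, 0.883, -0.0798])]
{'time': 0.1, 'joint_pos': array([-1.26798234e+00,  3.14184995e-01, -4.79465052e-02,  1.21018735e+00,
       -3.01376561e-05,  1.57082894e+00]), 'joint_velocities': array([ 3.99820068e-04, -2.44716082e-03,  1.82465953e-03,  1.23535027e-03,
        2.58764553e-04, -9.34061365e-06]), 'joint_efforts': array([ 2.40165340e-03, -5.40768492e+01,  3.40540481e+01,  1.12376508e-02,
        1.15209887e-04, -6.41097287e-06]), 'tcp_pos': array([ 0.17876616, -0.57222759,  0.23051726]), 'ee_rot': array([-0.10673265,  0.69954943, -0.69848838,  0.10654918]), 'contact_force': array([-0.38989219,  0.56560822, -0.10786967]), 'wrist_torque': array([-0.02444434,  0.02943513, -0.02390674]), 'width': 0.08560200455012047}
0.0187
```

View pics/top0.png

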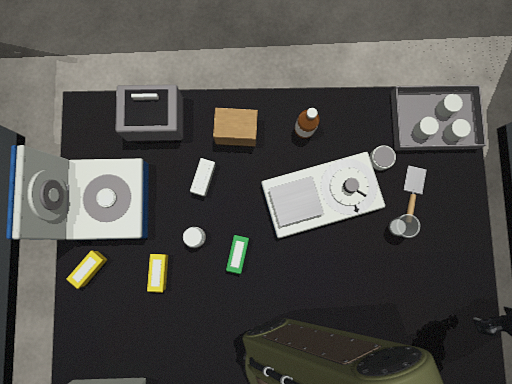

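View pics/side0.png

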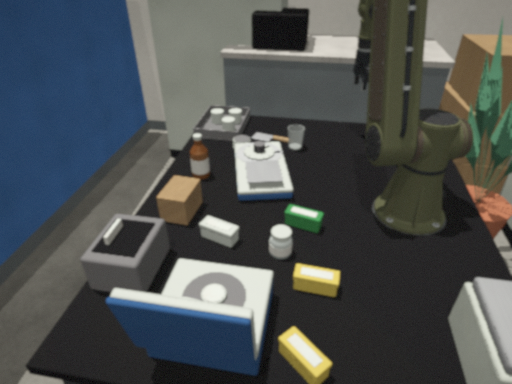

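The top view shows the white tub at about (203,177), the jar at (194,237) and the scale spanning columns 262–384, with its pan at (296,202) and knob at (351,185). I'll enlarge this area.

```bash
cat > h.py <<'E'
import numpy as np,cv2
from scipy.spatial.transform import Rotation as R
from scipy.optimize import least_squares
def cam(n):
    return np.load(f"pics/{n}.npz")
def proj(c,P):
    p=R.from_quat(c["orientation"]).inv().apply(np.atleast_2d(P)-c["origin"])
    K=c["mtx"];return np.c_[K[0,0]*p[:,0]/-p[:,2]+K[0,2],K[1,1]*-p[:,1]/-p[:,2]+K[1,2]]
def unproj(c,uv,z):
    uv=np.atleast_2d(uv).astype(float);K=c["mtx"]
    d=np.c_[(uv[:,0]-K[0,2])/K[0,0],-(uv[:,1]-K[1,2])/K[1,1],-np.ones(len(uv))]
    d=R.from_quat(c["orientation"]).apply(d);t=(z-c["origin"][2])/d[:,2]
    return c["origin"]+t[:,None]*d
def crop(c,x0,y0,w,h,s,f):
    cv2.imwrite(f,cv2.resize(c["image"][y0:y0+h,x0:x0+w],None,fx=s,fy=s,interpolation=cv2.INTER_CUBIC))
def snap(n,tag):
    from rig import camera
    c=camera(n);np.savez(f"pics/{tag}.npz",**{k:np.array(v) for k,v in c.items()});return cam(tag)
E
python3 - <<'E'
from h import *
c=cam("top0");crop(c,255,140,135,100,5.9259,"pics/c1.png")
crop(c,180,150,45,60,10,"pics/c2.png")
E
```

```text
(no output)
```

View pics/c1.png

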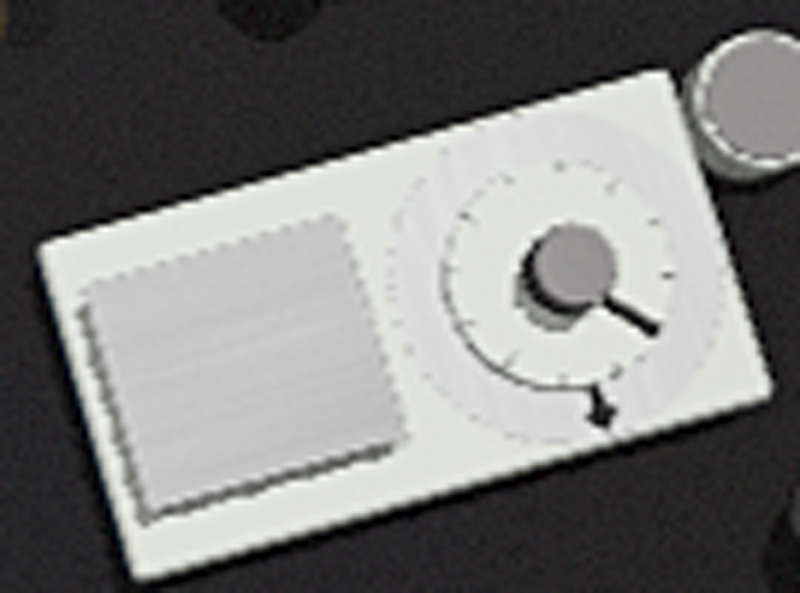

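View pics/c2.png

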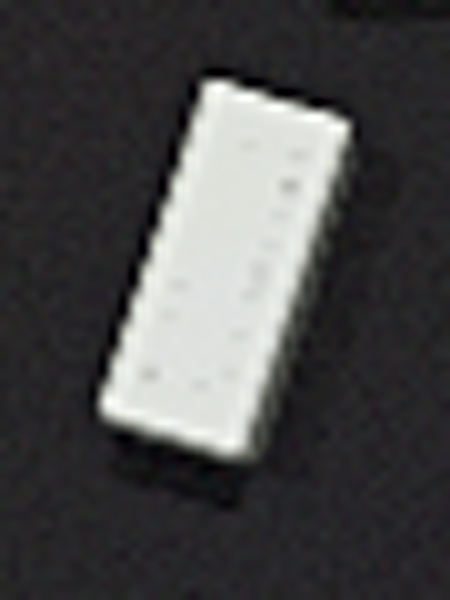

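The scale's top corners, in crop pixels, are (40,243), (668,70), (773,392) and (135,580). The pan corners are (80,283), (338,212), (405,440) and (145,518). The knob top is at (573,265) and the pointer and bar are visible. The tub's lid corners are (205,78), (352,122), (250,458) and (100,408).

```bash
python3 - <<'E'
from h import *
c=cam("top0")
f=lambda a,s,o:(np.array(a,float)+.5)/s-.5+o
body=f([(40,243),(668,70),(773,392),(135,580)],5.9259,[255,140])
pan=f([(80,283),(338,212),(405,440),(145,518)],5.9259,[255,140])
knob=f([(573,265)],5.9259,[255,140])
tub=f([(205,78),(352,122),(250,458),(100,408)],10,[180,150])
B=np.array([(.1,.19,.05),(.1,-.19,.05),(-.1,-.19,.05),(-.1,.19,.05)])
P=np.array([(.065,.175,.08),(.065,.025,.08),(-.065,.025,.08),(-.065,.175,.08)])
Kn=np.array([(0,-.09,.095)])
T=np.array([(.06,.025,.055),(.06,-.025,.055),(-.06,-.025,.055),(-.06,.025,.055)])
def fit(M,uv,x0):
    F=lambda x:(proj(c,R.from_euler('z',x[2]).apply(M)+[x[0],x[1],0])-uv).ravel()
    r=least_squares(F,x0,x_scale=[.1,.1,1]);print(np.round(r.x,4),np.round(r.fun.reshape(-1,2),2).tolist());return r.x
g=unproj(c,body,.05);print(g.round(3).tolist())
y=np.arctan2(*( (g[0]-g[3])[1::-1]))
s=fit(np.r_[B,P,Kn],np.r_[body,pan,knob],[*g.mean(0)[:2],y])
g=unproj(c,tub,.055);y=np.arctan2(*((g[0]-g[3])[1::-1]))
t=fit(T,tub,[*g.mean(0)[:2],y])
Rs=R.from_euler('z',s[2])
print("pan",Rs.apply([0,.1,.08])+[s[0],s[1],0],"knob",Rs.apply([0,-.09,.083])+[s[0],s[1],0])
print("jar",unproj(c,[(194,236)],.085), "dishes",unproj(c,[(383,157)],.045),"bottle cap",unproj(c,[(313,112)],.18),"carton",unproj(c,[(236,123)],.1))
E
```

```text
[[0.603, 0.049, 0.05], [0.697, -0.316, 0.05], [0.509, -0.365, 0.05], [0.412, 0.001, 0.05]]
[ 0.5548 -0.1572  0.2539] [[-0.87, -0.11], [-0.16, -0.74], [0.46, 0.91], [-0.22, 0.44], [-0.03, 0.55], [-0.03, 0.3], [0.26, -0.43], [0.15, -0.97], [0.43, 0.01]]
[ 0.6221  0.2467 -0.3084] [[0.4, -0.15], [-0.09, -0.42], [-0.47, -0.12], [0.16, 0.68]]
pan [ 0.52969827 -0.06042224  0.08      ] knob [ 0.57743012 -0.24432893  0.083     ]
jar [[0.42232426 0.27098462 0.085     ]] dishes [[ 0.67719862 -0.37088858  0.045     ]] bottle cap [[ 0.79503156 -0.11318153  0.18      ]] carton [[0.78948238 0.1292004  0.1       ]]
```

```bash
cat >> h.py <<'E'
def down(yaw):
    "tool pointing down, jaw axis at world yaw"
    z=np.array([np.cos(yaw),np.sin(yaw),0]);y=np.array([0,0,-1.])
    return R.from_matrix(np.c_[np.cross(y,z),y,z]).as_quat()
SC=np.array([.5548,-.1572,.2539]);PAN=np.array([.5297,-.0604]);KN=np.array([.5774,-.2443])
E
python3 - <<'E'
from h import *
from rig import *
print(R.from_quat(state()["ee_rot"]).as_matrix().round(2).tolist())
ty=-.3084
for k in(0,1):
  print(k,[np.round(q,2) if q is not None else None for q in (solve_ik([.6221,.2467,.25],down(ty+np.pi/2+k*np.pi)),solve_ik([.6221,.2467,.027],down(ty+np.pi/2+k*np.pi)),
   solve_ik([*PAN,.107],down(.2539+k*np.pi)),solve_ik([*PAN,.107],down(.2539+np.pi/2+k*np.pi)))])
print([np.round(solve_ik([*KN,.064],down(y)),2) for y in (0,.5,1,-.5)])
E
```

```text
[[-0.95, -0.0, 0.3], [-0.3, 0.0, -0.95], [0.0, -1.0, -0.0]]
0 [array([0.38, 0.44, 0.18, 1.31, 0.  , 0.69]), array([ 0.38,  0.58, -0.13,  0.86,  0.  ,  0.69]), array([-0.11,  0.27, -0.4 ,  0.9 ,  0.  ,  1.2 ]), array([-0.11,  0.27, -0.4 ,  0.9 ,  0.  , -0.37])]
1 [array([ 0.38,  0.44,  0.18,  1.31,  0.  , -2.46]), array([ 0.38,  0.58, -0.13,  0.86,  0.  , -2.46]), array([-0.11,  0.27, -0.4 ,  0.9 ,  0.  , -1.94]), array([-0.11,  0.27, -0.4 ,  0.9 ,  0.  ,  2.77])]
[array([-0.4 ,  0.47, -0.21,  0.89,  0.  ,  1.17]), array([-0.4 ,  0.47, -0.21,  0.89,  0.  ,  0.67]), array([-0.4 ,  0.47, -0.21,  0.89,  0.  ,  0.17]), array([-0.4 ,  0.47, -0.21,  0.89,  0.  ,  1.67])]
```

```bash
python3 - <<'E'
from h import *
from rig import *
q=down(-.3084+np.pi/2)
move_ptp([.6221,.2467,.25],q)
move_l([.6221,.2467,.10],v=.25)
c=snap("top","t1");crop(c,150,120,150,112,5,"pics/t1.png")
print("down",move_l([.6221,.2467,.027],v=.12,max_force=10))
set_gripper(.0,50); sleep(.2)
print(state()["width"],state()["contact_force"])
f0=state()["contact_force"]
move_l([.6221,.2467,.06],v=.1); sleep(.3)
s=state();print(s["width"],s["contact_force"]-f0,s["contact_force"],s["wrist_torque"],s["time"])
c=snap("side","s1");crop(c,150,150,200,130,4,"pics/s1.png")
E
```

```text
down False
0.04920846146511113 [-1.21833575 -0.96987284  6.19332744]
0.04910347352594855 [  1.07604072   1.13534187 -10.42588399] [-0.14229503  0.16546904 -4.23255655] [-0.00837897 -0.01511492  0.00879962] 6.325
```

View pics/s1.png

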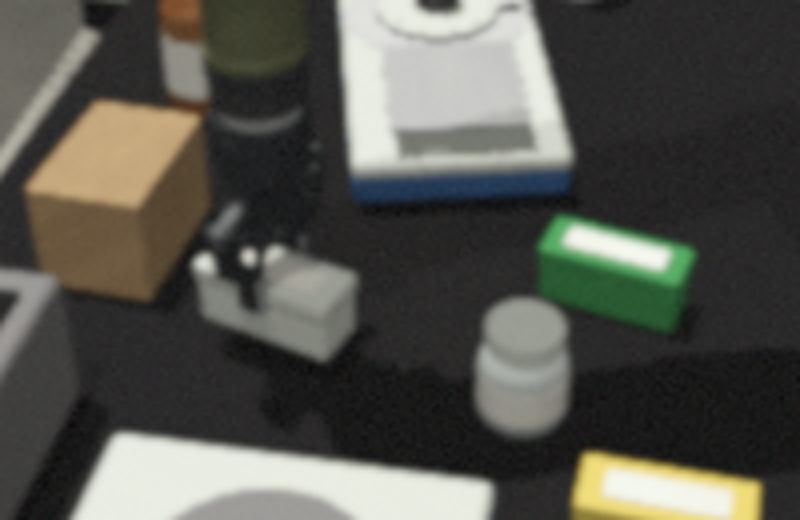

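The side view shows the tub held level and clear of the bench at crop (275,300). The jar and the green box are untouched. The measured weight is about 4.2 N (0.42 kg), so the pan should sink about 10.5 mm.

```bash
python3 - <<'E'
from h import *
from rig import *
q=down(.2539)
move_l([.6221,.2467,.19],v=.25)
move_l([*PAN,.19],rot=q,v=.25)
move_l([*PAN,.112],v=.15); sleep(.2); print(state()["contact_force"])
print(move_l([*PAN,.097],v=.05,max_force=15)); sleep(.5); s=state();print(s["tcp_pos"],s["contact_force"])
set_gripper(.085); sleep(.3); print(state()["contact_force"])
move_l([*PAN,.21],v=.2)
move_l([*(KN-[.0,.0]),.21],rot=down(1.0),v=.3)
j=state()["joint_pos"];print(j.round(3))
set_joints([-1.0,*j[1:]]);
s=state();print(s["time"],s["tcp_pos"])
c=snap("top","t2");crop(c,255,140,135,100,5.9259,"pics/t2.png")
c=snap("side","s2");crop(c,210,120,110,90,7,"pics/s2.png")
E
```

```text
[-0.68466415  1.1644911  -4.69947517]
False
[ 0.52996663 -0.06046085  0.09716908] [ 2.24862566 -0.05300274  0.55472849]
[-0.60523964 -0.44877571 -0.31414204]
[-0.4    0.374 -0.014  1.185  0.     0.172]
14.15 [ 0.33937165 -0.52591069  0.20885199]
```

View pics/t2.png

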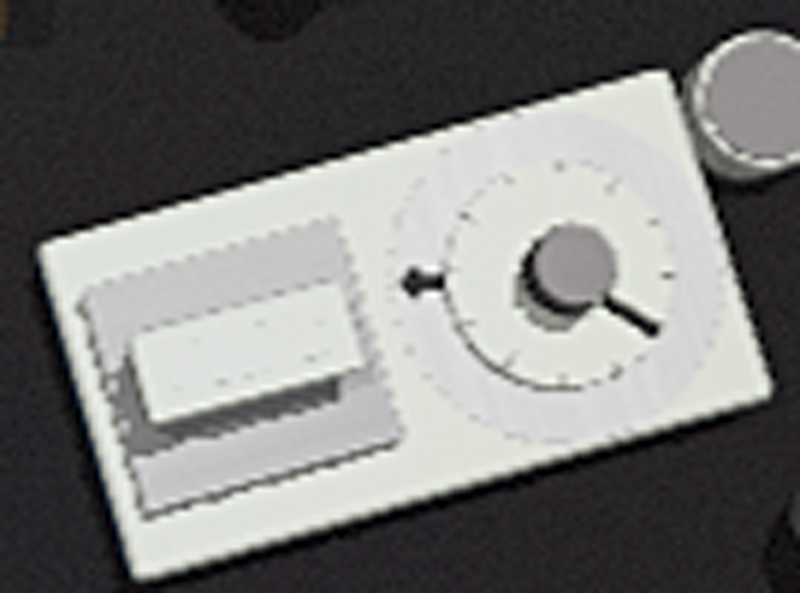

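The tub stands upright and aligned on the pan, lid centre at crop (247,352). The pointer has swung to crop (402–443,283). The bold bar is at (607,298)–(657,330). Next I'll measure both angles.

```bash
cat >> h.py <<'E'
def angles(c,show=False):
    g=cv2.cvtColor(c["image"],cv2.COLOR_BGR2GRAY).astype(float)
    def th(r0,r1,z,ctr):
        # dark weight in a ring, sampled in polar grid (clockwise from scale -x)
        a=np.arange(-np.pi,np.pi,.005);r=np.arange(r0,r1,.001)
        A,Q=np.meshgrid(a,r);w=SC[2]+np.pi-A
        P=np.c_[(ctr[0]+Q*np.cos(w)).ravel(),(ctr[1]+Q*np.sin(w)).ravel(),np.full(A.size,z)]
        uv=proj(c,P).astype(np.float32)
        v=cv2.remap(g.astype(np.float32),uv[:,0].reshape(A.shape),uv[:,1].reshape(A.shape),cv2.INTER_LINEAR)
        m=v.mean(0);d=np.clip(np.median(m)-m-.25*(np.median(m)-m.min()),0,None)
        k=a[d.argmax()];e=(a-k+np.pi)%(2*np.pi)-np.pi;s=abs(e)<.3
        return k+(d[s]*e[s]).sum()/d[s].sum()
    return th(.036,.054,.059,KN),th(.070,.090,.057,KN)
E
python3 - <<'E'
from h import *
c=cam("top0");print(angles(c))
print("axis px",(proj(c,[[*KN,.059]])-[255,140]+.5)*5.9259-.5)
c2=cam("top0" if 0 else "t2");print(angles(c2))
f=lambda a:(np.array(a,float)+.5)/5.9259-.5+[255,140]
u=unproj(c2,f([(443,283),(402,283),(607,298),(657,330)]),.058)[:,:2]-KN
print(np.hypot(*u.T),(SC[2]+np.pi-np.arctan2(u[:,1],u[:,0])+np.pi)%(2*np.pi)-np.pi)
x=unproj(c2,f([(247,352)]),.125-.0106);print("tub lid centre",x,"pan",PAN)
E
```

```text
(np.float64(-0.7626981529009724), np.float64(0.006209759346757236))
axis px [[559.09095102 274.80934628]]
(np.float64(-0.7623766223435694), np.float64(1.7946383306017624))
[0.06606373 0.08930401 0.03008601 0.06318834] [ 1.777814    1.79573043 -0.84368946 -0.77506967]
tub lid centre [[ 0.53110446 -0.05876298  0.1144    ]] pan [ 0.5297 -0.0604]
```

View pics/s2.png

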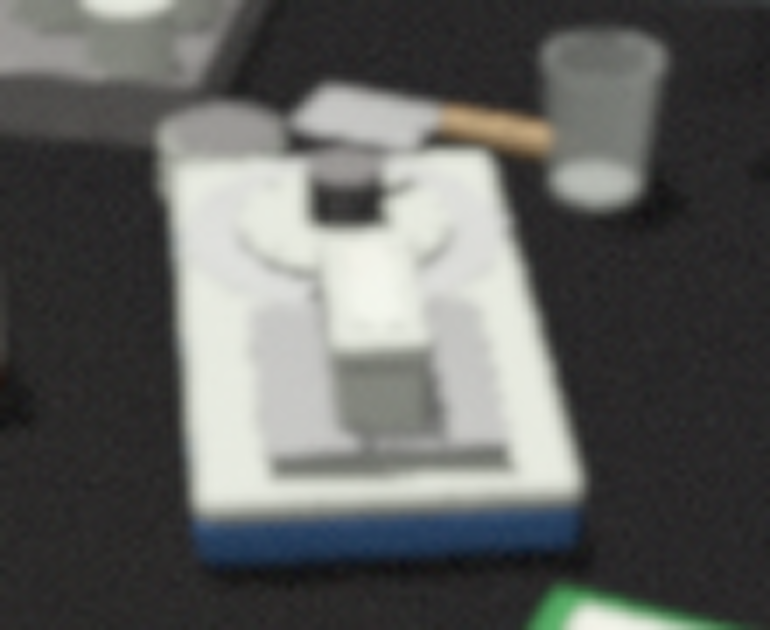

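The side view agrees: the tub is upright in the middle of the pan, and the beaker, dishes and spatula stand undisturbed. The dial is at about -0.77 and the pointer at 1.795, so the knob needs about 2.56 rad clockwise, which the wrist can do in one grip.

```bash
python3 - <<'E'
from h import *
from rig import *
j=solve_ik([*KN,.19],down(1.0)); j[5]-=1.37; q=down(2.37)
set_joints(j); print(state()["joint_pos"].round(3),state()["tcp_pos"])
print(move_l([*KN,.062],v=.15,max_force=10))
set_gripper(0,25); sleep(.2); s=state();print(s["width"],s["contact_force"],s["wrist_torque"])
j=s["joint_pos"].copy(); j0=solve_ik([*KN,.062],s["ee_rot"])
for k in range(4):
    j0[5]+=2.56/4; set_joints(j0); s=state();print(s["joint_pos"][5],s["contact_force"].round(1),s["wrist_torque"].round(2),s["time"])
sleep(.3); c=snap("top","t3");print(angles(c))
set_gripper(.085); sleep(.2)
move_l([*KN,.21],v=.2)
j=state()["joint_pos"]; set_joints([-1.0,*j[1:]]); 
c=snap("top","t4");crop(c,255,140,135,100,5.9259,"pics/t4.png");print(angles(c),state()["time"])
E
```

```text
[-0.401  0.382 -0.045  1.143 -0.    -1.199] [ 0.57723602 -0.24474313  0.19004684]
False
0.04500853329611167 [-1.19353869  0.34934649  5.69279762] [-0.0083147   0.13504424 -0.00962281]
-0.5614945482018595 [ 2.3 -4.3  6.2] [-0.78 -0.23 -0.06] 17.9333
0.0787258131732666 [ 0.7 -7.6  4.8] [-1.43 -0.23 -0.11] 18.5917
0.718684139658072 [ 0.2 -9.8  6. ] [-1.82  0.32 -0.07] 19.25
1.358711858009212 [-4.3 -9.3  8.8] [-1.83  0.95 -0.06] 19.9083
(np.float64(-1.1187293324763266), np.float64(-1.4566863957435459))
(np.float64(1.823961170659391), np.float64(1.7943966157028224)) 23.2583
```

View pics/t4.png

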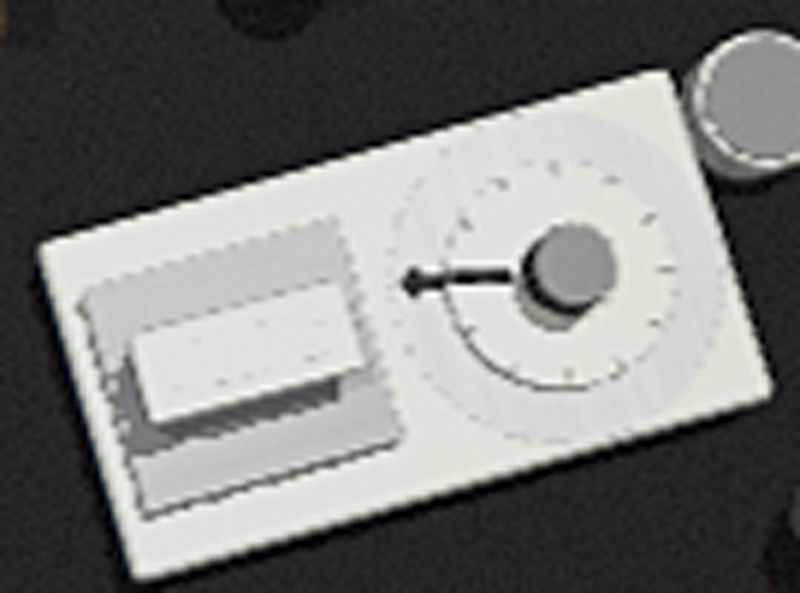

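The bar and pointer are nearly in line: bar (512,276)–(450,280), pointer (443,283)–(402,283). My assumed axis may be a millimetre off, so I'll fit the axis from the four radial features before trimming.

```bash
cat >> h.py <<'E'
def pts(c,r0,r1,a0,z):
    "dark-centroid points (world xy) across a radial mark near angle a0"
    g=cv2.cvtColor(c["image"],cv2.COLOR_BGR2GRAY).astype(np.float32)
    w=SC[2]+np.pi-a0;e=np.array([np.cos(w),np.sin(w)]);n=np.array([-e[1],e[0]])
    t=np.arange(-.013,.01301,.0005);out=[]
    for r in np.arange(r0,r1,.002):
        P=KN+r*e+t[:,None]*n;uv=proj(c,np.c_[P,np.full(len(t),z)]).astype(np.float32)
        v=cv2.remap(g,uv[:,0:1],uv[:,1:2],cv2.INTER_LINEAR).ravel()
        d=np.clip(.6*(np.percentile(v,80)-v.min())-(v-v.min()),0,None);out.append(KN+r*e+n*(d@t)/d.sum())
    return np.array(out)
def fitaxis(tags):
    "tags: list of (file, bar angle, pointer angle); common axis, angles"
    S=[];i=0
    for f,b,p in tags:
        c=cam(f);S+=[(pts(c,.038,.056,b,.059),b),(pts(c,.070,.088,p,.057),p)]
    def F(x):
        r=[]
        for k,(P,_) in enumerate(S):
            w=SC[2]+np.pi-x[2+k];r.append((P-x[:2])@[-np.sin(w),np.cos(w)]*1e3)
        return np.concatenate(r)
    s=least_squares(F,[*KN,*[a for _,a in S]],loss="soft_l1")
    return s.x,np.sqrt(np.mean(s.fun**2))
E
python3 - <<'E'
from h import *
x,e=fitaxis([("top0",-.77,0),("t2",-.77,1.79),("t4",1.81,1.79)])
print((x[:2]-KN).round(4),x[2:].round(3),e)
# independent: axis from the disc rim (130 mm circle), threshold-free gradient
c=cam("t4");g=cv2.GaussianBlur(cv2.cvtColor(c["image"],cv2.COLOR_BGR2GRAY),(0,0),.6).astype(np.float32)
def score(p):
    a=np.linspace(0,2*np.pi,400);o=[]
    for r in(.063,.067):
        uv=proj(c,np.c_[p[0]+r*np.cos(a),p[1]+r*np.sin(a),np.full(400,.059)]).astype(np.float32)
        o.append(cv2.remap(g,uv[:,:1],uv[:,1:],cv2.INTER_LINEAR).ravel())
    return np.clip(o[0]-o[1],-40,40).mean()
G=np.arange(-.005,.0051,.0005);v=np.array([[score(KN+[i,k]) for k in G] for i in G]);i,k=np.unravel_index(v.argmax(),v.shape);print("rim",G[i],G[k])
def ang(P,ax):d=P-ax;return ((SC[2]+np.pi-np.arctan2(d[:,1],d[:,0])+np.pi)%(2*np.pi)-np.pi)
for ax in(x[:2],KN+[G[i],G[k]],KN):
    print([np.median(ang(pts(cam(f),r0,r1,a,z),ax)).round(3) for f,r0,r1,a,z in(("t2",.038,.056,-.77,.059),("t4",.038,.056,1.81,.059),("t4",.07,.088,1.79,.057))])
E
```

```text
[-0.0001 -0.0027] [-0.732  0.04  -0.732  1.796  1.823  1.796] 0.26077385903306266
rim 0.002999999999999993 -0.001500000000000003
[np.float64(-0.733), np.float64(1.824), np.float64(1.794)]
[np.float64(-0.69), np.float64(1.759), np.float64(1.756)]
[np.float64(-0.759), np.float64(1.822), np.float64(1.791)]
```

```bash
python3 - <<'E'
from h import *
f=lambda a:(np.array(a,float)+.5)/5.9259-.5+[255,140]
T4=[(557,168),(613,178),(652,217),(667,268),(655,322),(618,368),(569,374),(472,328),(465,223),(503,184)]
T2=[(560,166),(509,180),(465,215),(512,360),(617,372),(655,221),(668,274),(613,187),(563,379)]
for T in(T4,T2,T4+T2):
    P=unproj(cam("t4"),f(T),.059)[:,:2]
    s=least_squares(lambda x:np.hypot(*(P-x[:2]).T)*1e3-x[2]*1e3,[*KN,.06],loss="soft_l1");print((s.x[:2]-KN).round(4),s.x[2].round(4),np.std(s.fun))
# wide-difference: dial angle at several ring radii, own slopes
ax=s.x[:2]
def ang(P,ax):d=P-ax;return ((SC[2]+np.pi-np.arctan2(d[:,1],d[:,0])+np.pi)%(2*np.pi)-np.pi)
for n,r0,r1,a in(("t2",.036,.06,-.77),("t4",.036,.06,1.81),):
    print(ang(pts(cam(n),r0,r1,a,.059),ax).round(3))
for z in(.053,.059): print([ang(pts(cam(n),.07,.09,a,z),ax).round(3).tolist() for n,a in(("top0",0),("t4",1.79))])
c=cam("t4");crop(c,318,165,45,45,16,"pics/t5.png")
E
```

```text
[ 0.002  -0.0016] 0.0605 1.259761640450492
[ 0.0014 -0.0017] 0.0608 1.889731666615485
[ 0.0016 -0.0016] 0.0607 1.6201949553967565
[-0.684 -0.697 -0.712 -0.716 -0.716 -0.716 -0.711 -0.711 -0.716 -0.715
 -0.711 -0.713]
[1.78  1.784 1.787 1.788 1.79  1.788 1.787 1.786 1.788 1.791 1.792 1.792]
[[0.018, 0.016, 0.015, 0.017, 0.016, 0.015, 0.017, 0.021, 0.026, 0.016], [1.774, 1.776, 1.779, 1.782, 1.787, 1.785, 1.786, 1.776, 1.779, 1.78]]
[[0.042, 0.04, 0.038, 0.039, 0.038, 0.036, 0.038, 0.041, 0.046, 0.036], [1.762, 1.764, 1.766, 1.77, 1.775, 1.778, 1.776, 1.774, 1.768, 1.77]]
```

View pics/t5.png

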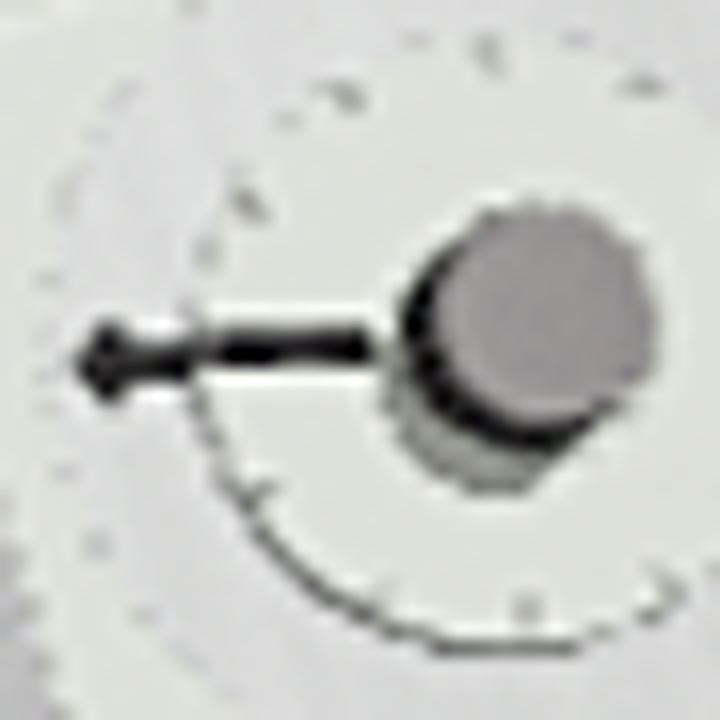

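The enlarged crop shows the bar (365,344)–(220,352) running straight into the pointer (165,363)–(108,362). The remaining offset is about 0.01 rad, below what a regrasp could improve. Last, I'll check the bystanders by image difference and hand in.

```bash
python3 - <<'E'
from h import *
from rig import *
a=cam("top0")["image"];b=snap("top","t6")["image"]
d=(cv2.GaussianBlur(cv2.absdiff(a,b),(5,5),0).max(2)>30).astype(np.uint8)
n,_,st,_=cv2.connectedComponentsWithStats(d);print([s.tolist() for s in st[1:] if s[4]>12])
s=state();print(s["time"],s["contact_force"].round(1),s["width"])
finish_job()
E
```

```text
[[189, 157, 27, 40, 680], [322, 184, 21, 7, 101], [356, 189, 11, 9, 53], [272, 200, 43, 18, 360], [353, 204, 7, 9, 43], [491, 236, 21, 40, 624], [499, 300, 13, 16, 127], [340, 317, 81, 64, 2743], [446, 317, 66, 67, 1909], [343, 323, 7, 7, 19], [260, 331, 11, 4, 19], [244, 336, 10, 4, 20], [235, 345, 10, 24, 167], [424, 353, 16, 31, 178], [247, 358, 46, 26, 481], [293, 382, 10, 2, 18]]
23.3083 [ 0.6 -0.2  0.7] 0.08526706442193428
the job is handed in; nothing more can be done
```

The tub is upright on the middle of the pan, and the dial's zero mark lines up with the pointer. I handed the job in at 23.3 s with the arm clear of everything.

- **Tub:** I gripped it by the lid; it weighs about 0.42 kg. I set the pan down to where its spring balances that weight before letting go. It stands about 2 mm from the pan's centre by the camera, and the pointer swung to about 1.79 rad.
- **Knob:** I turned it 2.56 rad clockwise in one grip.
- **Alignment:** My checks disagreed slightly. The zero mark is 0.00 to 0.03 rad past the pointer, depending on where I place the dial's axis; the best estimate is about 0.01 rad. The turn measured from the images was 2.45 to 2.59 rad, against the 2.56 rad commanded. I did not regrip to trim it, because the offset was below what I could measure reliably.
- **Other things:** Comparing the first and last top views, the only changes were at the tub's old spot, the pan, the dial and pointer, and the arm with its shadow. No bystander moved.
- **Failed check:** An image taken with the gripper still on the knob gave meaningless angles because the arm hid the dial. I retook it after moving away.

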